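# Hang the diagnostic adapter on the latch peg

### The arm

A 6-joint arm with a two-finger parallel gripper is mounted at the origin on the work surface. World frame = base frame: x ahead of the robot, y to its left, z up, the work surface at z = 0. Lengths are in m, angles in rad, forces in N, time in s.
With the tool pointing down it reaches from about 0.3 to 0.875 m from the base axis. Payload 6.4 kg.
Tool frame: the origin (TCP) lies at the centre of the arm's flange, where the gripper is bolted on; the fingertips stand 173 mm ahead of it and the grasp point (between the pads) lies 155 mm ahead of it (env.tcp_to_tips is the distance from the TCP to the fingertips, in m); z points along the fingers, y is the line along which they close (so a half turn about z gives the same grasp; the last joint's range is limited). The gripper opens to 85 mm and grips with 20 to 120 N. Pads are 22 mm wide; open, the fingers measure 114 mm over their backs; the gripper's body (76 mm by 85 mm) begins 54 mm behind the grasp point. The pads swing forward as they close: fully open they stand 13 mm farther back than shut.
Start: joints at [0.978, 0.181, 1.607, -0, 1.354, -0.206], TCP at [0.217, 0.533, 0.405] pointing down, gripper open.
Joint ranges: [-2.99, 2.99], [-0.89, 2.07], [0.3, 2.58], [-1.14, 4.28], [0, 2.63], [-3.12, 3.12]. Speed limits (rad/s): [2.57, 2.57, 3.01, 3.14, 3.14, 3.14].

### API

Orientations are given as a 3x3 rotation matrix whose columns are the frame's x, y, z axes.
In Python, from plant import env, vision, order gives the robot as it stands.
- The arm moves only by the tool play_rows, never from a script. Its argument "targets" is one flat list of numbers, 7 for each row, row after row: the closure, from 0 (fully open) to 1 (shut), then the shift along the tool's x, y, z in mm, then the turn, a rotation vector about the tool's x, y, z in degrees. A call has 1 to 10 rows; each row is the pose to reach, as a shift and turn from the pose commanded when the call began, along the tool's axes at that moment; what a row does not reach only later rows make up. A row lasts 1/8 s, in which the tool goes at most 62.5 mm and 10.7 degrees, less where a joint would pass 70% of its speed; a pose out of reach is approached as far as the arm can. A call with a gripper value outside its range is refused whole. The fingers move at their own pace and stop on an object; "newtons" is the grip in N (left out, the last holds). Time passes only in rows, so rows that repeat a pose let the fingers close. It gives the time, the measured TCP pose, the force, the opening and the grip force at its end, in the units of the state.
- env.sense(): the state, without advancing time (a new reading comes with each control period).
- vision.get_image(name): name is "scene" or "top"; returns the picture (400x640x3 uint8, red, green, blue); there is no depth.
- vision.camera_info(name): a dict with "K" (3x3 intrinsics, pixels), "k1" (the pictures are not rectified: a ray, as slopes to the right and down, at radius r is drawn at 1 + k1 r^2 times it, then the intrinsics apply), "extrinsics" (4x4, takes a point from camera to world coordinates). Camera axes: x right, y down, z forward; pixel columns grow to the right and rows downward; lengths in m; the calibration is good to about 2 mm. A picture is of the moment at which its call begins. camera_info takes no time and is no camera call.
- order.sign_off(): hands the job in; it is judged then, once.
The state is a dict: "clock": time; "joint_pos": joint angles; "joint_velocities": joint speeds; "effort": joint torques, N m; "position": TCP position; "tcp_rot": TCP orientation; "contact_force": force on the tool from outside, world axes, zero at the start; "wrist_torque": the same for the moment, N m; "finger_gap": finger opening in m; "grip_force": force on a finger pad.
Only numpy, scipy, OpenCV 4.12 (cv2) and the standard library are available. Lean on these libraries where they do the work, as an engineer would, in place of code of your own. Each camera call takes 0.05 s, during which the arm holds its last target. There are 200 camera calls.

### The job

Put the blue diagnostic adapter away: carry it to the stand and hang it by its steel eye on the peg, pushing it gently in so that the eye lifts the red gravity flap and the flap drops fully shut behind it. Leave the adapter hanging still and upright from the peg alone, and do not disturb the black adapter, the multimeter or the screwdriver.

Things in the scene. Friction and masses are not known exactly. Their poses are not given: they have to be found in the camera images.
- blue_adapter_center (a point): Centre of the box of the blue adapter (0.2 to 0.35 kg), which stands on its long narrow edge: 28 mm thick (x), 190 mm long (y, ends are flush black bumpers), 80 mm high (z); same front and back. A steel eye rises from mid top edge. Grip it from above across its thickness near an end, e.g. 74 mm from the middle, about 12 mm below the top edge, so that the gripper's body clears the eye.
- blue_adapter_eye (a point): Centre of the window in the blue adapter's steel eye, 57 mm above the box's centre and 17 mm above its top edge. The eye is a frame in the plane of the box, 38 mm wide (y), 39 mm high, 8 mm thick (x). Its window goes through along x, 24 mm wide (y) and 26 mm high (z); the bar over the window is 9 mm high.
- stand: Fixed bench stand; origin under the centre of its base plate (140 x 150 x 8 mm). White slotted post, 30 mm wide, 22 mm deep, 272 mm high, front face at x = +45 mm. A level steel peg, 10 mm in diameter, runs from it along -x at 205 mm height to its tip at x = -52 mm. Above, a 12 mm wide arm (257 to 267 mm high) runs from the post to x = -25 mm and carries the red flap at x = -21 mm.
- peg_seat (a point): Point on the peg's axis in the middle of where the eye must hang; x points along the peg into the post, z up. From here the peg's tip is at x = -62 mm, the flap at -31 mm, the post's face at +35 mm. The adapter's back, square to the peg, meets the post with the eye at x = +21 mm. A hanging eye's window centre is 8 mm below this point.
- flap (a joint): Angle of the red gravity flap: 0 = hanging down, shut, on its stop; grows to 1.25 as its lower end swings towards the post and up; it cannot swing outward. Plate 41 mm long, 14 mm wide, 4 mm thick, 30 g, no spring, falls by itself. Hinge 49 mm above the peg's axis.
- flap_tip (a point): Middle of the flap's lower end; 3 mm above the top of the peg when shut. An eye pushed in with the peg in mid window lifts the flap about 0.9 rad; the flap drops off behind the eye when the window centre is about 5 mm beyond the seat point along x, or, once the eye is lowered onto the peg, from about 6 mm short of it.
- black_adapter_center (a point): Centre of the black adapter with orange panel, of the same shape and size as the blue one, standing on the bench in the same way. Leave it alone.
- multimeter: Orange multimeter lying on the bench, 165 x 82 x 36 mm (x, y, z), origin at the centre of its underside. Leave it alone.
- screwdriver: Screwdriver lying on the bench along its x, about 200 mm long. Leave it alone.
There are look-alikes about, which are no part of the job. Leave any pink look-alike of the part that bears blue_adapter_center alone.

How it is judged:
On the way, in this order (a step that is already met when the one before it is completed fails the run):
1. the blue adapter is lifted off the bench (distance of blue_adapter_center from where it was at the start of the episode above 0.06 m), for 0.1 s.
2. the eye is over the peg and the flap is lifted by more than 0.4 rad (y of blue_adapter_eye in the frame of peg_seat between -0.011 and 0.011 m and z of blue_adapter_eye in the frame of peg_seat between -0.014 and 0.01 m and value of joint flap above 0.4 rad), for 0.05 s.
At the end, for the whole second after the job is handed in: The eye hangs on the peg between flap and post (window centre -26 to +28 mm along the peg, 11 mm sideways, 2 to 14 mm lower, all from the seat point), the flap is shut (below 0.12 rad), and the adapter is within 0.2 rad of upright and at rest (below 0.03 m/s) (x of blue_adapter_eye in the frame of peg_seat between -0.026 and 0.028 m and y of blue_adapter_eye in the frame of peg_seat between -0.011 and 0.011 m and z of blue_adapter_eye in the frame of peg_seat between -0.014 and -0.002 m and value of joint flap below 0.12 rad and angle between blue_adapter_center's own z axis and vertical below 0.2 rad and linear speed of blue_adapter below 0.03 m/s); the robot touches nothing.
It fails at once if the stand, peg or flap takes more than 25 N (contact force between stand and anything else above 25 N).
It fails at once if the black adapter is moved by more than 20 mm (distance of black_adapter_center from where it was at the start of the episode above 0.02 m).
It fails at once if the multimeter is moved by more than 20 mm (distance of multimeter from where it was at the start of the episode above 0.02 m).
It fails at once if the screwdriver is moved by more than 20 mm (distance of screwdriver from where it was at the start of the episode above 0.02 m).
It also fails if it takes over 54 s, if anything falls off the work surface, if the arm or the gripper's body presses on something with over 40 N, if the wrist force passes 120 N, or if a joint passes its speed limit or range.

## Working session

There is one attempt and no reset: what is moved stays moved. The work goes in short steps, Python scripts to look and compute and a tool call to move; the robot and the scene stay as the last step left them, time stands still between calls to the robot, and variables do not carry over. Pictures are saved under pics/ and viewed, at most 12 in all, crops included, and the job is handed in when it is done.

Besides the shell and the picture viewer there is one more tool, called as name(argument=value, ...) on one line, values as JSON. play_rows: Moves the arm, as the interface text tells. Its arguments: {"type":"object","properties":{"targets":{"type":"array"},"newtons":{"type":"number"}},"required":["targets"]}

```bash
ls; mkdir -p pics
python3 - <<'E'
from plant import env, vision, order
import cv2,numpy as np
np.set_printoptions(precision=4,suppress=True)
for n in("scene","top"):
    im=vision.get_image(n); cv2.imwrite(f"pics/{n}0.png",im[:,:,::-1]); c=vision.camera_info(n); print(n,c["K"],c["k1"],c["extrinsics"])
s=env.sense(); print(s["clock"],s["position"],s["tcp_rot"],s["finger_gap"])
E
```

```text
pics
scene [[482.9872   0.     314.6426]
 [  0.     482.9872 203.6157]
 [  0.       0.       1.    ]] 0.010284417927827983 [[ 0.7274  0.3914 -0.5636  1.154 ]
 [ 0.686  -0.3958  0.6105 -0.8748]
 [ 0.0159 -0.8307 -0.5565  0.8669]
 [ 0.      0.      0.      1.    ]]
top [[456.6726   0.     311.0402]
 [  0.     456.6726 193.047 ]
 [  0.       0.       1.    ]] -0.05403269247043633 [[-0.0018 -0.9949  0.1006  0.34  ]
 [-0.9998 -0.0001 -0.0181 -0.126 ]
 [ 0.018  -0.1006 -0.9948  1.4036]
 [ 0.      0.      0.      1.    ]]
0.1 [0.2168 0.5323 0.4039] [[-0.9261  0.3772 -0.0009]
 [ 0.3772  0.9261 -0.0013]
 [ 0.0004 -0.0016 -1.    ]] 0.08553800634364095
```

View pics/scene0.png

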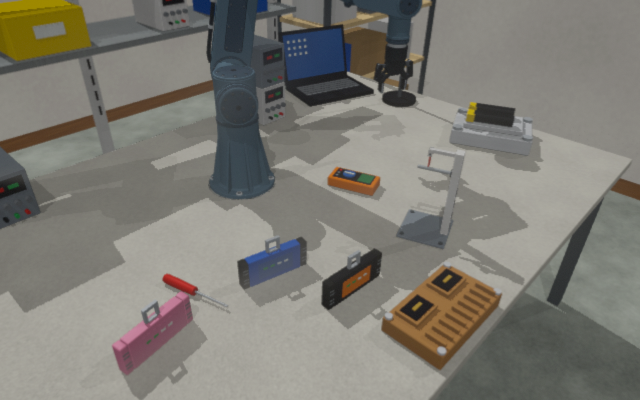

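View pics/top0.png

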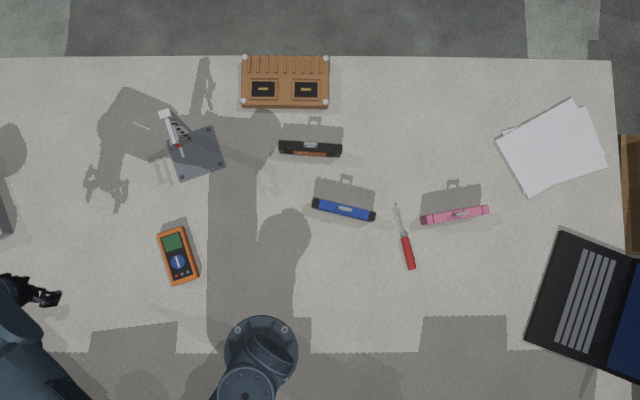

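Top view: blue adapter (343,209), stand (195,150) with post (165,113) and red flap (180,147), black adapter (310,149), multimeter (178,256), screwdriver (405,240). In the scene view, the candidates for the target are blue (273,262), pink look-alike (153,332) and black (352,278). I choose blue at (273,262) scene / (343,209) top and will check it in a close crop.

```bash
cat > h.py <<'E'
from plant import env, vision, order
import cv2,numpy as np
np.set_printoptions(precision=4,suppress=True)
def ray(n,px):
    c=vision.camera_info(n);K=c["K"];E=np.array(c["extrinsics"]);px=np.atleast_2d(np.float64(px))
    d=np.array([c["k1"],0,0,0,0.])
    u=cv2.undistortPoints(px.reshape(-1,1,2),np.array(K),d).reshape(-1,2)
    return E[:3,3],np.c_[u,np.ones(len(u))]@E[:3,:3].T
def plane(n,px,z):
    o,d=ray(n,px); return o+d*((z-o[2])/d[:,2])[:,None]
def tri(a,b):  # a: scene px, b: top px
    o1,d1=ray("scene",a);o2,d2=ray("top",b);out=[]
    for p,q in zip(d1,d2):
        t=np.linalg.lstsq(np.c_[p,-q],o2-o1,rcond=None)[0]
        A=o1+p*t[0];B=o2+q*t[1];out.append(np.r_[(A+B)/2,np.linalg.norm(A-B)])
    return np.array(out)
def proj(n,P):
    c=vision.camera_info(n);E=np.linalg.inv(np.array(c["extrinsics"]))
    r=cv2.Rodrigues(E[:3,:3])[0]
    return cv2.projectPoints(np.atleast_2d(np.float64(P)),r,E[:3,3],np.array(c["K"]),np.array([c["k1"],0,0,0,0.]))[0].reshape(-1,2)
E
python3 - <<'E'
from h import *
t=cv2.imread("pics/top0.png");s=cv2.imread("pics/scene0.png")
def crop(im,x,y,w,h,f):return cv2.resize(im[y:y+h,x:x+w],None,fx=f,fy=f,interpolation=cv2.INTER_CUBIC)
a=crop(t,150,100,80,90,4); b=crop(s,395,140,80,110,4)[:,:]; 
cv=np.zeros((600,800,3),np.uint8)
cv[:360,:320]=a; cv[:440,330:650]=b
cv[370:370+220,:320]=crop(t,305,170,80,55,4)
cv[445:445+155,330:330+ 480-10]=crop(s,230,230,155,51,3)[:155,:470] if 0 else cv2.resize(s[232:292,230:387],(470,155))
cv2.imwrite("pics/c1.png",cv)
hsv=cv2.cvtColor(t,cv2.COLOR_BGR2HSV)
m=cv2.inRange(hsv,(105,120,50),(125,255,255));m[:, :300]=0;m[:,400:]=0;m[:150]=0;m[250:]=0
p=np.argwhere(m)[:,::-1]; r=cv2.minAreaRect(p.astype(np.float32)); print(len(p),r)
bx=cv2.boxPoints(r);print(bx);print(plane("top",bx,.08))
hs=cv2.cvtColor(s,cv2.COLOR_BGR2HSV)
for nm,im,x0,x1,y0,y1 in(("top",t,150,240,100,190),("scene",s,395,475,140,250)):
    h=cv2.cvtColor(im,cv2.COLOR_BGR2HSV);m=cv2.inRange(h,(0,120,60),(8,255,255))|cv2.inRange(h,(172,120,60),(180,255,255))
    q=np.argwhere(m)[:,::-1];q=q[(q[:,0]>x0)&(q[:,0]<x1)&(q[:,1]>y0)&(q[:,1]<y1)];print(nm,len(q),q.mean(0),q.min(0),q.max(0))
E
```

```text
416 ((343.4068603515625, 209.50425720214844), (51.419612884521484, 9.910055160522461), 13.324530601501465)
[[317.2472 208.4007]
 [319.5311 198.7574]
 [369.5665 210.6079]
 [367.2826 220.2511]]
[[ 0.429  -0.1681  0.08  ]
 [ 0.4572 -0.1748  0.08  ]
 [ 0.4225 -0.3205  0.08  ]
 [ 0.3944 -0.3134  0.08  ]]
top 12 [177.6667 144.9167] [175 144] [181 146]<stdin>:17: RuntimeWarning: Mean of empty slice.
  ret = um.true_divide(
Traceback (most recent call last):
ValueError: zero-size array to reduction operation minimum which has no identity
```

View pics/c1.png

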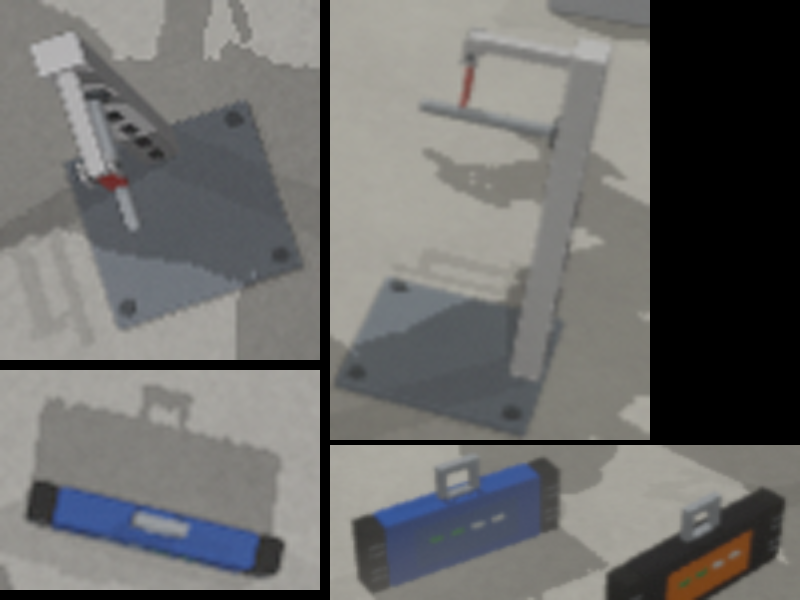

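The crop confirms the blue adapter with its steel eye. In the top crop, the base plate corners are at canvas (248,100), (301,266), (122,328), (67,163), and the peg tip is at (134,229). In the scene crop, the peg tip is at (421,105).

Run:
```python
from h import *
T=lambda X:(np.atleast_2d(X)+.5)/4-.5+[150,100]
S=lambda X:(np.atleast_2d(X)-[330,0]+.5)/4-.5+[395,140]
c=plane("top",T([(248,100),(301,266),(122,328),(67,163)]),.008);print("base",c,c.mean(0))
for i in range(4):
    d=c[(i+1)%4]-c[i];print(np.linalg.norm(d),np.degrees(np.arctan2(d[1],d[0])))
print("post top",plane("top",T([(58,53)]),.272))
print("peg tip plane",plane("top",T([(134,229)]),.205),"tri",tri(S([(421,105)]),T([(134,229)])))
print("armend top",plane("top",T([(98,178)]),.267))
print("flap",plane("top",[[177.7,144.9]],.235))
B=lambda X:(np.atleast_2d(X)-[0,370]+.5)/4-.5+[305,170]
b=plane("top",B([(37,481),(283,543),(275,575),(28,516)]),.08);print("blue",b,b.mean(0))
for i in range(4):
    d=b[(i+1)%4]-b[i];print(np.linalg.norm(d),np.degrees(np.arctan2(d[1],d[0])))
print("eye top",plane("top",B([(161,525)]),.119))
G=lambda X:(np.atleast_2d(X)-[330,445]+.5)/[470/157,155/60]-.5+[230,232]
print("scene eye win",G([(457,479)]),"on top ray:",tri(G([(457,466)]),B([(161,523)])))
# scene: box top corners near face at z=.08
print(plane("scene",G([(357,522),(537,460),(558,471),(386,530)]),.08))
P=lambda x,y,z,o,yaw:[o[0]+x*np.cos(yaw)-y*np.sin(yaw),o[1]+x*np.sin(yaw)+y*np.cos(yaw),z]
```

```text
base [[0.6956 0.1583 0.008 ]
 [0.5646 0.1144 0.008 ]
 [0.5164 0.2515 0.008 ]
 [0.6457 0.2982 0.008 ]] [0.6056 0.2056 0.008 ]
0.1381304095996183 -161.47060745473775
0.14531229758021244 109.36942755666024
0.13748929223561143 19.873831572746106
0.14854912256681532 -70.3869621727188
post top [[0.6591 0.2262 0.272 ]]
peg tip plane [[0.5579 0.1921 0.205 ]] tri [[0.558  0.1923 0.205  0.0005]]
armend top [[0.5793 0.1995 0.267 ]]
flap [[0.584  0.1992 0.235 ]]
blue [[ 0.4612 -0.1584  0.08  ]
 [ 0.4158 -0.3374  0.08  ]
 [ 0.3926 -0.3312  0.08  ]
 [ 0.4357 -0.1518  0.08  ]] [ 0.4263 -0.2447  0.08  ]
0.18467589738316467 -104.2157986943096
0.024075674313143357 165.0905242892421
0.18452720442184456 76.49597348902043
0.026366502910632098 -14.495133540130265
eye top [[ 0.4264 -0.2449  0.119 ]]
scene eye win [[272.0904 244.8548]] on top ray: [[ 0.4285 -0.2447  0.1154  0.0013]]
[[ 0.3999 -0.3308  0.08  ]
 [ 0.4379 -0.1583  0.08  ]
 [ 0.4637 -0.1583  0.08  ]
 [ 0.4259 -0.3216  0.08  ]]
```

play_rows(targets=[0, -476, -567, 50, 0, 0, 81.6, 0, -476, -567, 50, 0, 0, 81.6, 0, -476, -567, 50, 0, 0, 81.6, 0, -476, -567, 50, 0, 0, 81.6, 0, -476, -567, 50, 0, 0, 81.6, 0, -476, -567, 50, 0, 0, 81.6, 0, -476, -567, 50, 0, 0, 81.6, 0, -476, -567, 50, 0, 0, 81.6, 0, -476, -567, 50, 0, 0, 81.6, 0, -476, -567, 50, 0, 0, 81.6], newtons=70)

```text
clock: 1.35
position: [0.4081, -0.0631, 0.3625]
tcp_rot: [[0.239, 0.971, 0.001], [0.971, -0.239, 0.0], [0.0, 0.001, -1.0]]
contact_force: [1.3, -0.4, 0.2]
finger_gap: 0.0856
grip_force: 0.0
```

```bash
cat >> h.py <<'E'
from scipy.spatial.transform import Rotation as Ro
def go(p,yaw):  # TCP target p, tool pointing down with its y axis at yaw (deg): shift mm and turn deg
    s=env.sense();R=np.array(s["tcp_rot"]);a=np.radians(yaw);y=np.array([np.cos(a),np.sin(a),0]);z=np.array([0,0,-1.])
    G=np.c_[np.cross(y,z),y,z]
    print("clk",s["clock"],"pos",np.array(s["position"]),"shift",R.T@(np.array(p)-s["position"])*1e3,"turn",Ro.from_matrix(R.T@G).as_rotvec(degrees=True),"F",np.array(s["contact_force"]),s["finger_gap"],s["grip_force"])
E
python3 -c "
from h import *
go((.4442,-.1726,.32),-13.8)"
```

```text
clk 1.35 pos [ 0.4081 -0.0631  0.3625] shift [-97.7018  61.1545  42.5434] turn [ 0.0377 -0.01    0.0006] F [ 1.3415 -0.3552  0.1738] 0.08555362902163145 0.0
```

play_rows(targets=[0, -98, 61, 42, 0, 0, 0, 0, -98, 61, 42, 0, 0, 0, 0, -98, 61, 42, 0, 0, 0, 0, -98, 61, 42, 0, 0, 0])

```text
clock: 1.85
position: [0.4436, -0.1705, 0.32]
tcp_rot: [[0.239, 0.971, -0.001], [0.971, -0.239, 0.001], [0.001, -0.002, -1.0]]
contact_force: [-0.5, 0.7, -0.3]
finger_gap: 0.0854
grip_force: 0.0
```

Run:
```python
from h import *
go((.4442,-.1726,.32),-13.8)
go((.4442,-.1726,.223),-13.8)
t=vision.get_image("top");s=vision.get_image("scene")
def c(im,x,y,w,h,f):return cv2.resize(im[y:y+h,x:x+w,::-1],None,fx=f,fy=f,interpolation=cv2.INTER_CUBIC)
print(proj("top",[[.4265,-.2445,.119]]),proj("scene",[[.4442,-.1726,.165]]))
cv2.imwrite("pics/c2.png",np.hstack([c(t,270,150,130,160,3),c(s,220,130,130,160,3)]))
```

```text
clk 1.85 pos [ 0.4436 -0.1705  0.32  ] shift [-1.9062  1.0357  0.0414] turn [-0.0963 -0.0546 -0.0044] F [-0.541   0.7101 -0.2901] 0.08542330176064941 0.0
clk 1.85 pos [ 0.4436 -0.1705  0.32  ] shift [-1.9986  1.1987 97.0413] turn [-0.0963 -0.0546 -0.0044] F [-0.541   0.7101 -0.2901] 0.08542330176064941 0.0
[[344.7423 208.3507]] [[296.5164 214.4103]]
```

View pics/c2.png

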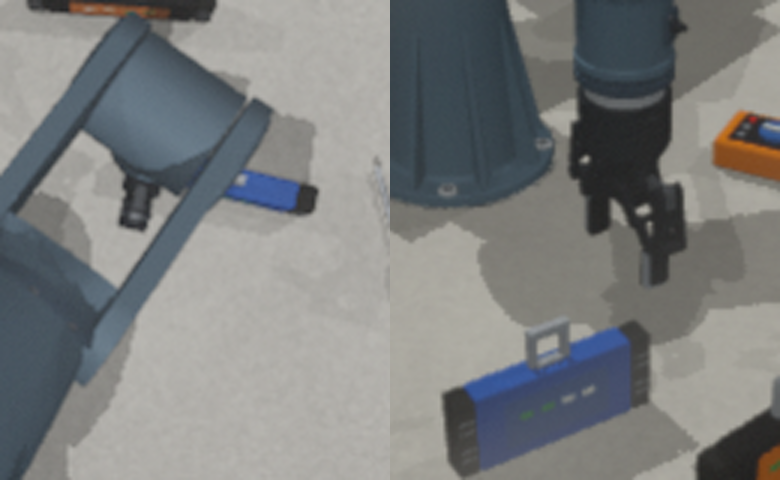

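The gripper stands over the left end of the blue adapter, with the fingers at crop (600,200) and (655,270) on either side of the box's line. The eye at (548,345) is clear. I'll descend and close.

play_rows(targets=[0, -1, 1, 40, 0, 0, 0, 0, -1, 1, 80, 0, 0, 0, 0, -1, 1, 97, 0, 0, 0, 0, -1, 1, 97, 0, 0, 0, 0.5, -1, 1, 97, 0, 0, 0, 1, -1, 1, 97, 0, 0, 0, 1, -1, 1, 97, 0, 0, 0, 1, -1, 1, 97, 0, 0, 0, 1, -1, 1, 97, 0, 0, 0, 1, -1, 1, 97, 0, 0, 0], newtons=70)

```text
clock: 3.2
position: [0.445, -0.1721, 0.2245]
tcp_rot: [[0.238, 0.971, 0.001], [0.971, -0.238, -0.0], [-0.0, 0.001, -1.0]]
contact_force: [-2.3, 2.7, 6.2]
finger_gap: 0.027
grip_force: 68.7
```

play_rows(targets=[1, 0, 0, -20, 0, 0, 0, 1, 0, 0, -60, 0, 0, 0, 1, 0, 0, -100, 0, 0, 0, 1, 0, 0, -135, 0, 0, 0, 1, 0, 0, -135, 0, 0, 0, 1, 0, 0, -135, 0, 0, 0])

```text
clock: 3.95
position: [0.4442, -0.1716, 0.3572]
tcp_rot: [[0.238, 0.971, -0.002], [0.971, -0.238, 0.001], [0.001, -0.002, -1.0]]
contact_force: [-0.1, 0.2, -2.7]
finger_gap: 0.0265
grip_force: 69.4
```

Run:
```python
from h import *
c=np.array([.5216,.178]);a=np.radians(109.2)
p=c+.074*np.array([np.cos(a),np.sin(a)])
go((*p,.3595),19.2)
s=vision.get_image("scene")
cv2.imwrite("pics/c3.png",cv2.resize(s[80:290,180:390,::-1],None,fx=2.8,fy=2.8,interpolation=cv2.INTER_CUBIC))
```

```text
clk 3.95 pos [ 0.4442 -0.1716  0.3572] shift [420.0468 -48.3436  -1.8263] turn [ -0.084   -0.0764 -32.9737] F [-0.0984  0.2017 -2.7373] 0.02649814817066447 69.38126295804977
```

View pics/c3.png

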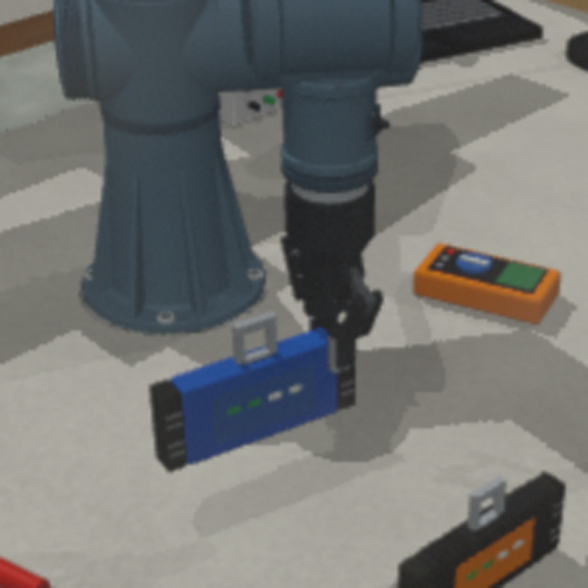

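The adapter is held level and clear of the bench, with the eye at crop (255,340). Now carry it to about 38 mm in front of the peg tip.

play_rows(targets=[1, 42, -5, 0, 0, 0, -3, 1, 90, -10, 0, 0, 0, -7, 1, 140, -16, 0, 0, 0, -11, 1, 190, -22, 0, 0, 0, -15, 1, 240, -28, 0, 0, 0, -19, 1, 290, -33, 0, 0, 0, -23, 1, 340, -39, 0, 0, 0, -27, 1, 390, -45, 0, 0, 0, -31, 1, 420, -48, 0, 0, 0, -33, 1, 420, -48, 0, 0, 0, -33])

```text
clock: 5.25
position: [0.4973, 0.2492, 0.3562]
tcp_rot: [[-0.332, 0.943, -0.004], [0.943, 0.332, -0.001], [0.001, -0.004, -1.0]]
contact_force: [0.4, -0.5, -2.7]
finger_gap: 0.0271
grip_force: 69.3
```

Run:
```python
from h import *
c=np.array([.5216,.178]);a=np.radians(109.2)
p=c+.074*np.array([np.cos(a),np.sin(a)])
go((*p,.3325),19.2)
s=vision.get_image("scene");t=vision.get_image("top")
for n,im in(("t",t),("s",s)):cv2.imwrite(f"pics/{n}4raw.png",im[:,:,::-1])
cv=np.hstack([cv2.resize(t[90:240,140:270,::-1],None,fx=3,fy=3,interpolation=cv2.INTER_CUBIC),cv2.resize(s[100:250,350:480,::-1],None,fx=3,fy=3,interpolation=cv2.INTER_CUBIC)])
cv2.imwrite("pics/c4.png",cv)
```

```text
clk 5.25 pos [0.4973 0.2492 0.3562] shift [-1.2148 -0.3973 23.6978] turn [-0.2068 -0.0405  0.2167] F [ 0.4334 -0.4941 -2.6916] 0.027052076853084635 69.34799373149872
```

View pics/c4.png

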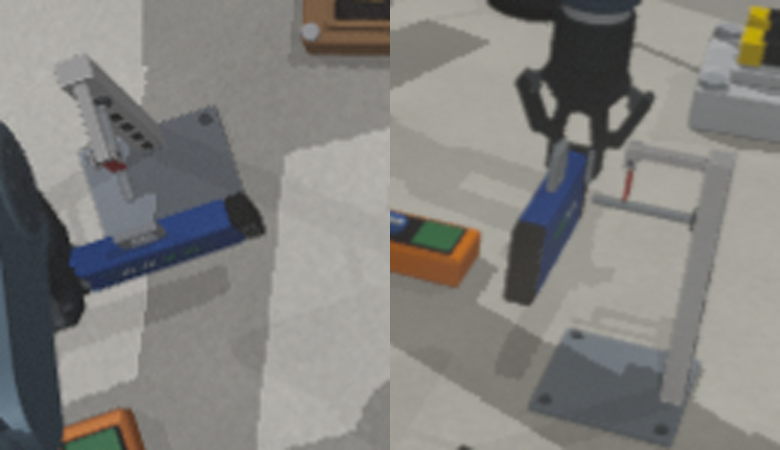

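Run:
```python
from h import *
T=lambda X:(np.atleast_2d(X)+.5)/3-.5+[140,90]
S=lambda X:(np.atleast_2d(X)-[390,0]+.5)/3-.5+[350,100]
print("eye top tri",tri(S([(561,145)]),T([(140,238)])))
s=env.sense();p=np.array(s["position"]);a=np.radians(19.2);u=np.array([np.cos(a),np.sin(a),0]);v=np.array([-u[1],u[0],0])
c=p-.074*v;c[2]=.04+p[2]-.2245
print("pred center",c,"eyetop",c+[0,0,.079])
for nm,x,y,z in(("eyetop",0,0,.079),("RbotF",-.014,-.095,-.04),("RtopF",-.014,-.095,.04),("RtopB",.014,-.095,.04),("RbotB",.014,-.095,-.04)):
    P=c+x*u+y*v+[0,0,z]
    q=(proj("scene",P)-[350,100]+.5)*3-.5+[390,0];r=(proj("top",P)-[140,90]+.5)*3-.5
    print(nm,"top",r,"scene",q)
seat=np.array([.616,.211,.205])
for nm,x in(("tip",-.062),("post",.035)):
    P=seat+x*u;print(nm,"top",(proj("top",P)-[140,90]+.5)*3-.5,"scene",(proj("scene",P)-[350,100]+.5)*3-.5+[390,0])
P=seat+.046*u+[0,0,.067];print("posttop",(proj("top",P)-[140,90]+.5)*3-.5)
P=seat-.031*u+[0,0,.008];print("flaptip scene",(proj("scene",P)-[350,100]+.5)*3-.5+[390,0])
```

```text
eye top tri [[0.5218 0.1736 0.2535 0.0103]]
pred center [0.5218 0.1774 0.1721] eyetop [0.5218 0.1774 0.2511]
eyetop top [[132.3303 233.7225]] scene [[557.4584 147.0736]]
RbotF top [[266.1296 234.4734]] scene [[499.8392 301.8798]]
RtopF top [[251.4231 220.3268]] scene [[508.6609 227.1755]]
RtopB top [[241.553  190.6839]] scene [[539.0898 234.1168]]
RbotB top [[256.827  206.6244]] scene [[529.1868 309.1143]]
tip top [[132.037  202.0702]] scene [[591.3668 199.0538]]
post top [[ 99.5413 101.0721]] scene [[695.9662 221.7402]]
posttop [[73.5089 69.2192]]
flaptip scene [[625.5088 198.6443]]
```

The scene shows the adapter upright and square in front of the peg, eye at crop (561,145), peg tip at (594,198). In the top crop the eye is at (138,236), perhaps 3 mm to the right of the peg's line. I'll lower it, go closer and check from near.

play_rows(targets=[1, 1, 6, 6, 0, 0, 0, 1, 2, 14, 14, 0, 0, 0, 1, 2, 22, 22, 0, 0, 0, 1, 2, 24, 24, 0, 0, 0, 1, 2, 24, 24, 0, 0, 0])

```text
clock: 5.98
position: [0.5202, 0.2571, 0.3342]
tcp_rot: [[-0.329, 0.944, -0.001], [0.944, 0.329, -0.0], [0.0, -0.001, -1.0]]
contact_force: [0.4, 0.1, -2.5]
finger_gap: 0.0269
grip_force: 69.4
```

Run:
```python
from h import *
s=env.sense();print(s["position"],s["contact_force"],s["clock"])
s=vision.get_image("scene");t=vision.get_image("top")
cv2.imwrite("pics/t5raw.png",t[:,:,::-1]);cv2.imwrite("pics/s5raw.png",s[:,:,::-1])
cv=np.hstack([cv2.resize(t[105:180,155:205,::-1],None,fx=8,fy=8,interpolation=cv2.INTER_CUBIC),cv2.resize(s[135:210,398:448,::-1],None,fx=8,fy=8,interpolation=cv2.INTER_CUBIC)])
cv2.imwrite("pics/c5.png",cv)
```

```text
[0.5202 0.2571 0.3342] [ 0.3679  0.0742 -2.5477] 5.975
```

View pics/c5.png

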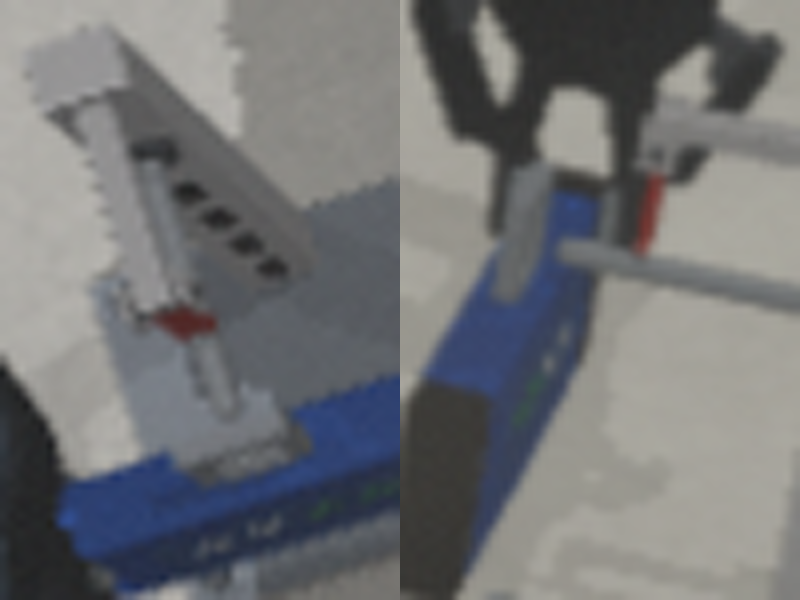

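Run:
```python
from h import *
def T(P):return ((proj("top",P)-[155,105]+.5)*8-.5).round(0)
def S(P):return ((proj("scene",P)-[398,135]+.5)*8-.5+[400,0]).round(0)
s=env.sense();p=np.array(s["position"]);a=np.radians(19.2);u=np.array([np.cos(a),np.sin(a),0]);v=np.array([-u[1],u[0],0])
c=p-.074*v;c[2]=.04+p[2]-.2245
for nm,x,y,z in(("eyetopFL",-.004,.019,.079),("eyetopBL",.004,.019,.079),("eyetopBR",.004,-.019,.079),("eyetopFR",-.004,-.019,.079),("eyebotFR",-.004,-.019,.04),("eyebotFL",-.004,.019,.04),("boxtopRF",-.014,-.095,.04),("boxtopRB",.014,-.095,.04),("boxRFbot",-.014,-.095,-.04)):
    P=c+x*u+y*v+[0,0,z];print(nm,T(P),S(P))
seat=np.array([.616,.211,.205])
for nm,x,z in(("tiptop",-.062,.005),("tipbot",-.062,-.005),("tip",-.062,0),("postpeg",.035,0),("flaptip",-.031,.008)):
    P=seat+x*u+[0,0,z];print(nm,T(P),S(P))
for y in(-.015,.015):print("posttopF",T(seat+.035*u+y*v+[0,0,.067]),"B",T(seat+.057*u+y*v+[0,0,.067]))
print("d", (seat-c)@u,(seat-c)@v,seat[2]-c[2]-.057)
```

```text
eyetopFL [[171. 477.]] [[529. 156.]]
eyetopBL [[163. 454.]] [[551. 160.]]
eyetopBR [[274. 416.]] [[523. 207.]]
eyetopFR [[282. 439.]] [[501. 202.]]
eyebotFR [[310. 459.]] [[487. 300.]]
eyebotFL [[203. 496.]] [[514. 252.]]
boxtopRF [[534. 413.]] [[399. 396.]]
boxtopRB [[509. 336.]] [[480. 415.]]
boxRFbot [[574. 453.]] [[373. 592.]]
tiptop [[229. 417.]] [[556. 239.]]
tipbot [[237. 422.]] [[552. 264.]]
tip [[233. 420.]] [[554. 252.]]
postpeg [[146. 150.]] [[833. 312.]]
flaptip [[199. 328.]] [[645. 251.]]
posttopF [[132.  82.]] B [[112.  18.]]
posttopF [[ 42. 113.]] B [[22. 49.]]
d 0.07543877533985327 -0.0012162093854373446 -0.0022154609888285284
```

In the top crop the eye's centre is at about (245,455), the peg tip at (228,415) and the flap at (190,322). The lateral error is about 1 mm. In the scene crop the eye spans y 160–300 and the peg tip is at y 250, so the peg sits near mid window. Push in slowly and watch the force.

play_rows(targets=[1, 1, 4, 1, 0, 0, 0, 1, 1, 8, 1, 0, 0, 0, 1, 1, 12, 1, 0, 0, 0, 1, 1, 16, 1, 0, 0, 0, 1, 1, 20, 1, 0, 0, 0, 1, 1, 24, 1, 0, 0, 0, 1, 1, 27, 1, 0, 0, 0, 1, 1, 30, 1, 0, 0, 0, 1, 1, 30, 1, 0, 0, 0])

```text
clock: 7.2
position: [0.5482, 0.2681, 0.3336]
tcp_rot: [[-0.329, 0.944, 0.0], [0.944, 0.329, 0.0], [0.0, 0.0, -1.0]]
contact_force: [-0.4, -0.2, -1.7]
finger_gap: 0.0272
grip_force: 69.4
```

Run:
```python
from h import *
s=env.sense();print(s["position"],s["contact_force"],s["wrist_torque"],s["clock"])
s=vision.get_image("scene");t=vision.get_image("top")
cv=np.hstack([cv2.resize(t[105:180,155:205,::-1],None,fx=8,fy=8,interpolation=cv2.INTER_CUBIC),cv2.resize(s[135:210,398:448,::-1],None,fx=8,fy=8,interpolation=cv2.INTER_CUBIC)])
cv2.imwrite("pics/c6.png",cv)
```

```text
[0.5482 0.2681 0.3336] [-0.3663 -0.2425 -1.7363] [0.1996 0.0503 0.0192] 7.2
```

View pics/c6.png

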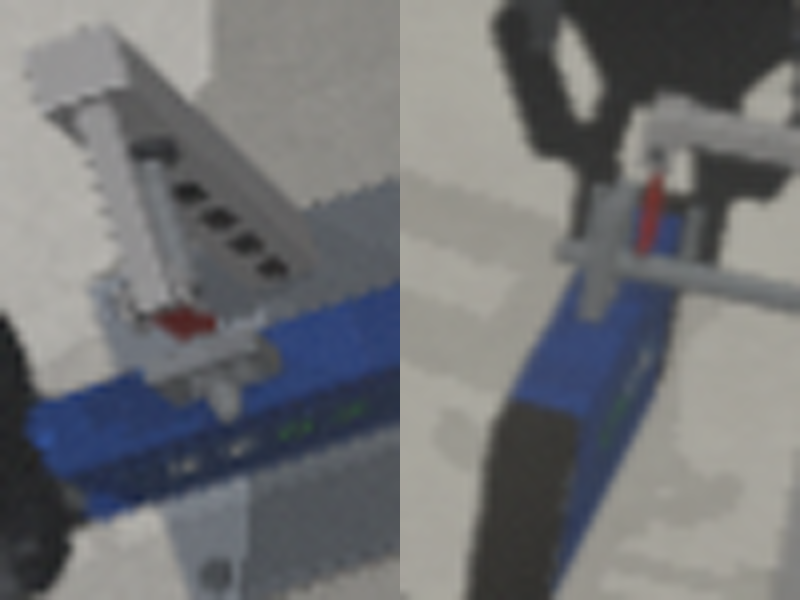

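The peg runs through the eye: in the top crop the tip at (230,400) sticks out in mid window, and in the scene crop it shows on the left at (563,250). Forces are about zero. Push on about 52 mm, slowly.

play_rows(targets=[1, 0, 5, 0, 0, 0, 0, 1, 0, 10, 0, 0, 0, 0, 1, 0, 15, 0, 0, 0, 0, 1, 0, 20, 0, 0, 0, 0, 1, 0, 25, 0, 0, 0, 0, 1, 0, 30, 0, 0, 0, 0, 1, 0, 33, 0, 0, 0, 0, 1, 0, 36, 0, 0, 0, 0, 1, 0, 36, 0, 0, 0, 0])

```text
clock: 8.43
position: [0.5822, 0.28, 0.3336]
tcp_rot: [[-0.33, 0.944, 0.0], [0.944, 0.33, 0.0], [-0.0, 0.0, -1.0]]
contact_force: [1.0, 0.2, -2.5]
finger_gap: 0.0271
grip_force: 69.4
```

play_rows(targets=[1, 0, 3, 0, 0, 0, 0, 1, 0, 6, 0, 0, 0, 0, 1, 0, 9, 0, 0, 0, 0, 1, 0, 12, 0, 0, 0, 0, 1, 0, 14, 0, 0, 0, 0, 1, 0, 16, 0, 0, 0, 0, 1, 0, 16, 0, 0, 0, 0, 1, 0, 16, 0, 0, 0, 0])

```text
clock: 9.43
position: [0.597, 0.2852, 0.3335]
tcp_rot: [[-0.33, 0.944, -0.0], [0.944, 0.33, -0.0], [-0.0, -0.0, -1.0]]
contact_force: [0.4, -0.3, -2.9]
finger_gap: 0.027
grip_force: 69.4
```

Run:
```python
from h import *
s=env.sense();print(s["position"],s["contact_force"],s["wrist_torque"],s["clock"])
s=vision.get_image("scene");t=vision.get_image("top")
cv=np.hstack([cv2.resize(t[95:170,145:195,::-1],None,fx=8,fy=8,interpolation=cv2.INTER_CUBIC),cv2.resize(s[135:210,408:458,::-1],None,fx=8,fy=8,interpolation=cv2.INTER_CUBIC)])
cv2.imwrite("pics/c7.png",cv)
```

```text
[0.597  0.2852 0.3335] [ 0.3683 -0.3352 -2.8797] [ 0.1412  0.0482 -0.0342] 9.425
```

View pics/c7.png

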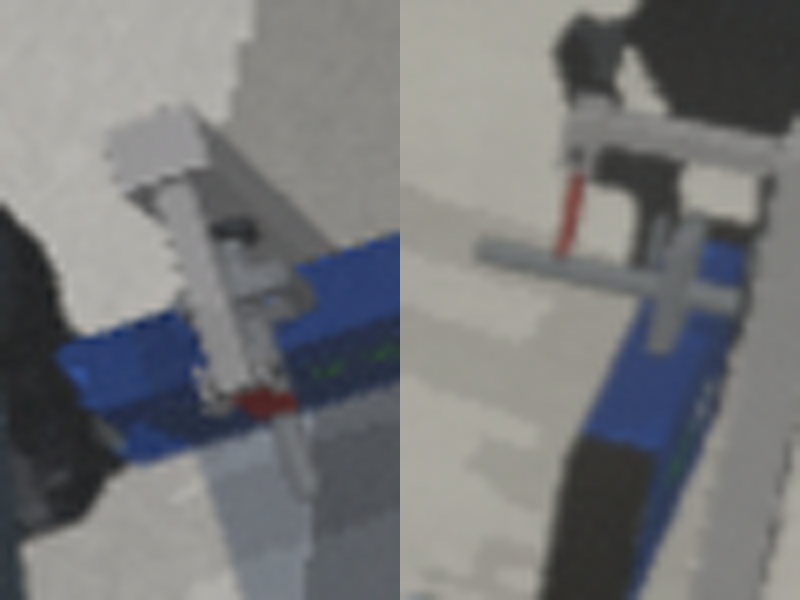

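The flap at scene crop (570,215) has dropped shut and hangs straight. The eye at (675,290) is behind it, about 7 mm past the seat and clear of the post. Lower it onto the peg.

play_rows(targets=[1, 0, 0, 2, 0, 0, 0, 1, 0, 0, 4, 0, 0, 0, 1, 0, 0, 6, 0, 0, 0, 1, 0, 0, 7, 0, 0, 0, 1, 0, 0, 7, 0, 0, 0, 1, 0, 0, 7, 0, 0, 0])

```text
clock: 10.28
position: [0.5971, 0.2852, 0.3266]
tcp_rot: [[-0.33, 0.944, 0.0], [0.944, 0.33, 0.0], [-0.0, 0.0, -1.0]]
contact_force: [0.4, 0.6, -3.1]
finger_gap: 0.0266
grip_force: 69.4
```

play_rows(targets=[1, 0, 0, 1, 0, 0, 0, 1, 0, 0, 1, 0, 0, 0, 1, 0, 0, 1, 0, 0, 0])

```text
clock: 10.65
position: [0.5971, 0.2852, 0.3256]
tcp_rot: [[-0.329, 0.944, 0.0], [0.944, 0.329, -0.0], [-0.0, 0.0, -1.0]]
contact_force: [0.3, 0.3, -3.4]
finger_gap: 0.0269
grip_force: 69.4
```

play_rows(targets=[1, 0, 0, 1, 0, 0, 0, 1, 0, 0, 1, 0, 0, 0, 1, 0, 0, 1, 0, 0, 0])

```text
clock: 11.02
position: [0.5971, 0.2852, 0.3247]
tcp_rot: [[-0.329, 0.944, 0.0], [0.944, 0.329, 0.0], [-0.0, 0.0, -1.0]]
contact_force: [0.3, -0.5, -1.7]
finger_gap: 0.027
grip_force: 69.4
```

play_rows(targets=[1, 0, 0, 1, 0, 0, 0, 1, 0, 0, 1, 0, 0, 0, 1, 0, 0, 1, 0, 0, 0])

```text
clock: 11.4
position: [0.5973, 0.2851, 0.3241]
tcp_rot: [[-0.329, 0.944, 0.001], [0.944, 0.329, -0.0], [-0.0, 0.001, -1.0]]
contact_force: [-0.9, -1.2, 1.7]
finger_gap: 0.0268
grip_force: 70.1
```

Force in z rose from -3 to +1.7 N, so the eye now rests on the peg. Ease up half a millimetre and open gently.

play_rows(targets=[1, 0, 0, -0.5, 0, 0, 0, 1, 0, 0, -0.5, 0, 0, 0, 0.66, 0, 0, -0.5, 0, 0, 0, 0.62, 0, 0, -0.5, 0, 0, 0, 0.58, 0, 0, -0.5, 0, 0, 0, 0.54, 0, 0, -0.5, 0, 0, 0, 0.5, 0, 0, -0.5, 0, 0, 0, 0.45, 0, 0, -0.5, 0, 0, 0, 0.4, 0, 0, -0.5, 0, 0, 0, 0.4, 0, 0, -0.5, 0, 0, 0], newtons=20)

```text
clock: 12.65
position: [0.5971, 0.2852, 0.3241]
tcp_rot: [[-0.329, 0.944, -0.0], [0.944, 0.329, -0.0], [-0.0, -0.0, -1.0]]
contact_force: [-0.1, 0.5, -0.3]
finger_gap: 0.0515
grip_force: 0.0
```

Run:
```python
from h import *
s=env.sense();print(s["position"],s["contact_force"],s["finger_gap"],s["clock"])
s=vision.get_image("scene");t=vision.get_image("top")
cv=np.hstack([cv2.resize(t[95:195,145:225,::-1],None,fx=5,fy=5,interpolation=cv2.INTER_CUBIC),cv2.resize(s[135:235,388:468,::-1],None,fx=5,fy=5,interpolation=cv2.INTER_CUBIC)])
cv2.imwrite("pics/c8.png",cv)
```

```text
[0.5971 0.2852 0.3241] [-0.0771  0.4905 -0.3253] 0.05154764831578885 12.65
```

View pics/c8.png

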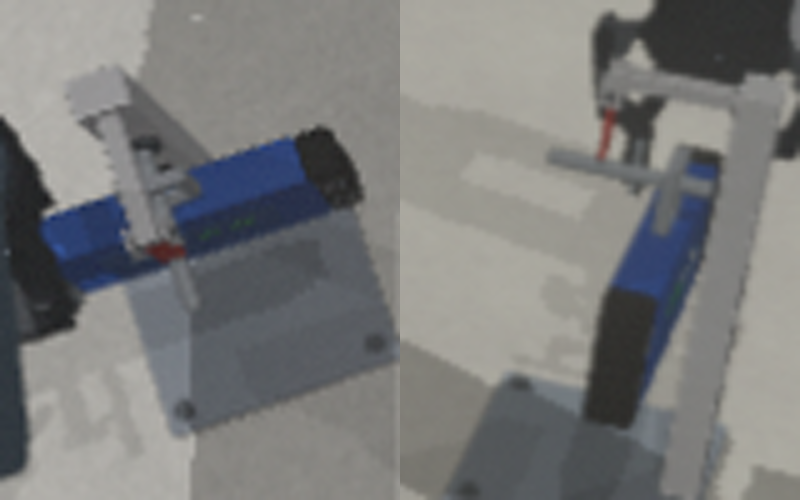

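The adapter hangs from the peg behind the shut flap (scene crop: flap (607,135), eye (672,190)), and the fingers are open on either side of its far end. Let it settle, then go straight up.

play_rows(targets=[0.4, 0, 0, 0, 0, 0, 0, 0.4, 0, 0, 0, 0, 0, 0, 0.4, 0, 0, 0, 0, 0, 0, 0.4, 0, 0, 0, 0, 0, 0, 0.4, 0, 0, -8, 0, 0, 0, 0.4, 0, 0, -18, 0, 0, 0, 0.4, 0, 0, -30, 0, 0, 0, 0.4, 0, 0, -50, 0, 0, 0, 0.4, 0, 0, -80, 0, 0, 0, 0.4, 0, 0, -110, 0, 0, 0])

```text
clock: 14.0
position: [0.5971, 0.2852, 0.4365]
tcp_rot: [[-0.33, 0.944, 0.001], [0.944, 0.33, 0.0], [-0.0, 0.001, -1.0]]
contact_force: [0.5, -1.2, 0.4]
finger_gap: 0.0514
grip_force: 0.0
```

play_rows(targets=[0.4, 40, -20, -20, 0, 0, 0, 0.4, 80, -50, -20, 0, 0, 0, 0.4, 100, -80, -20, 0, 0, 0, 0.4, 100, -80, -20, 0, 0, 0, 0.4, 100, -80, -20, 0, 0, 0, 0.4, 100, -80, -20, 0, 0, 0, 0.4, 100, -80, -20, 0, 0, 0, 0.4, 100, -80, -20, 0, 0, 0, 0.4, 100, -80, -20, 0, 0, 0, 0.4, 100, -80, -20, 0, 0, 0])

```text
clock: 15.25
position: [0.4887, 0.3532, 0.454]
tcp_rot: [[-0.329, 0.944, -0.0], [0.944, 0.329, -0.0], [-0.0, -0.0, -1.0]]
contact_force: [0.1, 0.5, -0.6]
finger_gap: 0.0514
grip_force: 0.0
```

play_rows(targets=[0.4, 0, 0, 0, 0, 0, 0, 0.4, 0, 0, 0, 0, 0, 0, 0.4, 0, 0, 0, 0, 0, 0, 0.4, 0, 0, 0, 0, 0, 0, 0.4, 0, 0, 0, 0, 0, 0, 0.4, 0, 0, 0, 0, 0, 0, 0.4, 0, 0, 0, 0, 0, 0, 0.4, 0, 0, 0, 0, 0, 0, 0.4, 0, 0, 0, 0, 0, 0, 0.4, 0, 0, 0, 0, 0, 0])

```text
clock: 16.5
position: [0.4886, 0.3532, 0.4541]
tcp_rot: [[-0.329, 0.944, -0.0], [0.944, 0.329, -0.0], [-0.0, -0.0, -1.0]]
contact_force: [-0.8, -0.2, 0.4]
finger_gap: 0.0512
grip_force: 0.0
```

Run:
```python
from h import *
s=vision.get_image("scene");s2=vision.get_image("scene");s3=vision.get_image("scene")
q=env.sense();print(q["position"],q["contact_force"],q["clock"])
f=lambda im:cv2.moments(cv2.inRange(cv2.cvtColor(np.ascontiguousarray(im[135:260,388:475,::-1]),cv2.COLOR_BGR2HSV),(105,120,40),(125,255,255)))
for im in(s,s2,s3):
    m=f(im);print(m["m10"]/m["m00"],m["m01"]/m["m00"],m["m00"]/255)
cv2.imwrite("pics/c9.png",cv2.resize(s3[100:250,380:480,::-1],None,fx=4,fy=4,interpolation=cv2.INTER_CUBIC))
```

```text
[0.4886 0.3533 0.4541] [-0.1324  0.1067 -0.1927] 16.65
52.22818791946309 49.22818791946309 149.0
52.346666666666664 48.986666666666665 150.0
52.3 49.08 150.0
```

View pics/c9.png

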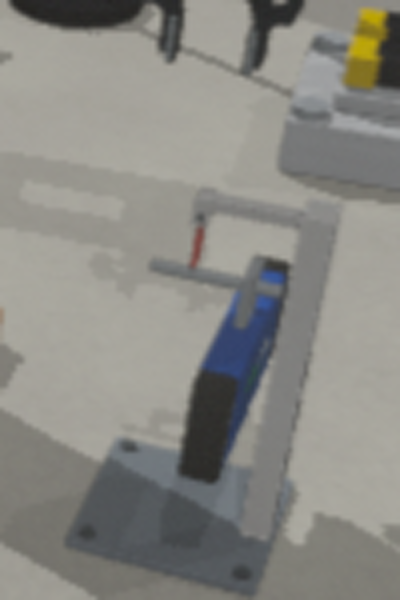

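The gripper is clear and the flap at crop (197,247) is shut. The adapter hangs still, its end edge parallel to the post, with the eye on the peg at (250,295). Handing in.

```bash
python3 -c "
from plant import order
print(order.sign_off())"
```

```text
the job is handed in; nothing more can be done
None
```

I hung the blue adapter by its eye on the peg, with the flap shut behind it and the gripper clear, and handed the job in at about 16.7 s. The last picture showed it hanging upright and still; sign-off returned no verdict.

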